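Set out the bobbins and hold the winder guard open

ROBOT

A 7-joint arm with a two-finger parallel gripper is mounted at the origin on the work surface. World frame = base frame: x ahead of the robot, y to its left, z up, the work surface at z = 0. Lengths are in mm, angles in rad, forces in N, time in s.
With the tool pointing down it reaches from about 400 to 900 mm from the base axis. Payload 5.6 kg.
Tool frame: the origin (TCP) lies midway between the tips of the shut fingers; the grasp point (between the pads) lies 19 mm behind it; z points along the fingers, y is the line along which they close (so a half turn about z gives the same grasp; the last joint's range is limited). The gripper opens to 92 mm and grips with 3 to 60 N. Pads are 20 mm wide; open, the fingers measure 128 mm over their backs; the gripper's body (75 mm by 189 mm) begins 69 mm behind the grasp point.
Start: joints at [-1.289, 0.468, -0.012, 1.603, 0.006, 1.071, -0.056], TCP at [207.47, 616.008, 179.592] pointing down, gripper open.
Joint ranges: [-2.53, 2.53], [-0.31, 2.02], [-1.57, 1.55], [0.28, 2.44], [-1.29, 4.43], [0.15, 1.84], [-2.92, 2.92]. Speed limits (rad/s): [2.57, 2.57, 3.14, 3.14, 3.14, 3.14, 3.14].

INTERFACE

Orientations are given as a rotation vector (axis times angle).
In Python, from cell import robot, grip, kin, viewer gives the robot as it stands. Calls block until the motion is done:
- robot.movep(position, orientation): joint-space move of the TCP to a pose.
- robot.servo_line(position, feed=150, rotation=None): straight line of the TCP; rotation=None keeps the orientation; feed is the mean speed in mm/s.
- robot.goto_joints(angles): joint-space move.
- grip(opening, newtons=None): opening from 0.0 (shut) to 1.0 (fully open); newtons is the grip in N (None keeps the last); returns when the fingers have stopped.
- robot.hold(seconds).
- kin.ik(position, orientation): joint angles nearest the present ones, or None.
- robot.observe(): the state.
- viewer.read_camera(name): name is "scene" or "top"; returns the picture (420x560x3 uint8, red, green, blue); there is no depth.
- viewer.camera_info(name): a dict with "camera_matrix" (3x3 intrinsics, pixels), "k1" (the pictures are not rectified: a ray, as slopes to the right and down, at radius r is drawn at 1 + k1 r^2 times it, then the intrinsics apply), "R" (3x3) and "t" (3): a world point X has camera coordinates R X + t. Camera axes: x right, y down, z forward; pixel columns grow to the right and rows downward; lengths in mm; the calibration is good to about 2 mm. A picture is of the moment at which its call begins. camera_info takes no time and is no camera call.
A pose or a line that the arm cannot do raises robot.IKError and nothing moves.
- robot.job_done(): hands the job in; it is judged then, once.
Trained networks look in the newest picture that a camera, given by its name, has taken for a name from the list of things; names that differ only in an ending like _2 or _b are one class to them, and where a whole thing is asked for, a point or a joint stands for the part that bears it (a point fixed in the world has none). Each returns a list of dicts, best first, with "confidence" (0 to 1); they miss things now and then, are a little off and sometimes report something else, mostly with a low value. They report only what shows in the picture. A call takes as long as a camera call. They do not tell look-alikes from the thing itself.
- viewer.silhouettes(name, camera): "mask" (420x560 bool, what is visible of it).
- viewer.pinpoint(name, camera): "at" ([x, y, z] in mm, in the coordinates of the camera as it stood for that picture, good to about 4 mm: a listed point, or the origin of a listed thing).
The state is a dict: "t": time; "joints": joint angles; "joint_velocities": joint speeds; "joint_torque": joint torques, N m; "tcp_pos": TCP position; "tcp_rot": TCP orientation; "contact_force": force on the tool from outside, world axes, zero at the start; "wrist_torque": the same for the moment, N m; "grip_width": opening from 0.0 (shut) to 1.0 (fully open); "grip_force": force on a finger pad.
Only numpy, scipy, OpenCV 4.12 (cv2) and the standard library are available. Lean on these libraries where they do the work, as an engineer would, in place of code of your own. Each camera call takes 0.05 s, during which the arm holds its last target. There are 200 camera calls.

TASK

Get the bobbin winder ready for a colleague who is about to fit a bobbin: first stand the red and the blue bobbin upright in the crate, each in the cell whose floor pad has its own colour, setting them down rather than dropping them. Then lift the winder's yellow guard by its black handle and hold it open at 60 degrees from closed, give or take a few degrees; it falls shut by itself, so finish while still holding it there and do not let go. Leave the tin, the mug and the screwdriver where they are.

Things in the scene. Friction and masses are not known exactly. Their poses are not given: they have to be found in the camera images.
- bobbin_red_mid (a point): red bobbin, loose, standing on the bench: a solid straight round barrel 30 mm in diameter on a foot flange 44 mm in diameter (the flange and its cone take up the lowest 14 mm), 104 mm tall, 0.13 kg nominal; this point is on its axis half-way up, 52 mm above its underside; z points up along the axis
- bobbin_blue_mid (a point): blue bobbin, same shape and size as the red one; point on its axis half-way up, 52 mm above its underside; z up along the axis
- crate: low plywood crate fixed to the bench, 86 mm along its x, 250 mm along its y, 35 mm high, walls and dividers about 6 mm, floor about 6 mm thick; open on top; two dividers make three cells in a row along its y, each about 74 x 75 mm inside, centres 81 mm apart; origin at the centre of its underside, z up
- pad_red_mid (a point): flat red pad, 66 x 66 mm, on the floor of one of the crate's three cells (which one varies); point at the centre of that cell's floor, 6 mm above the bench; axes as the crate's
- pad_blue_mid (a point): flat blue pad, 66 x 66 mm, on the floor of another cell; point at the centre of that cell's floor, 6 mm above the bench; axes as the crate's
- tin_mid (a point): yellow-labelled tin, 52 mm in diameter, 70 mm tall, standing loose in the remaining cell (its foot 6 mm above the bench); leave it alone; point at its centre
- guard (a joint): angle of the winder's guard in rad: 0 closed (level), grows as the front edge is lifted, stop at 1.4 (80 degrees); 60 degrees is 1.047. Guard and a weak spring always pull it shut; about 2 to 4 N upward at the handle holds it
- guard_hinge (a point): middle of the guard's hinge line, 150 mm above the bench, at the guard's far edge; part of the winder (fixed to the bench, green base 250 x 250 mm, under 165 mm high when closed). x points level, square to the hinge line, from the closed handle towards the hinge and beyond, y along the hinge line, z up; does not turn with the guard
- guard_handle (a point): middle of the guard's handle, a black round bar 12 mm thick, 100 mm long, parallel to the hinge, on arms at both ends; 60 mm free gap between bar and guard, free below down to the bench. 180 mm from the hinge line on its -x side: at angle q it is 180*cos(q) mm before and 180*sin(q) mm above the hinge. Bar can turn between fingers pinching it from above. Axes turn with the guard
- mug_mid (a point): blue mug, 80 mm in diameter, 90 mm tall, standing on the bench; leave it alone; point at its centre
- screwdriver: screwdriver lying on the bench beyond the crate, along its own x; leave it alone; origin on its underside
Not all that is in view belongs to the job. What is shaped like the part that bears bobbin_red_mid but pink is not meant.

How it is judged:
By the outcome, as a careful person would: the job done as asked, in the order asked, and still so for the second after the job is handed in, while the arm keeps its last pose, push and grip.
It also fails if it takes over 72 s, if anything falls off the work surface, if the arm or the gripper's body presses on something with over 40 N, if the wrist force passes 120 N, or if a joint passes its speed limit or range.

## Working session

There is one attempt and no reset: what is moved stays moved. The work goes in short steps, each a Python script; the robot and the scene stay as the last script left them, time stands still between calls to the robot, and variables do not carry over. Pictures are saved under pics/ and viewed, at most 10 in all, crops included, and the job is handed in when it is done.

```bash
ls; mkdir -p pics
cat > h.py <<'E'
from cell import robot, grip, kin, viewer
import numpy as np, cv2
from scipy.spatial.transform import Rotation as Rn
def world(p,c):
    i=viewer.camera_info(c); return np.array(i["R"]).T@(np.array(p)-np.array(i["t"]))
def pix(X,c):
    i=viewer.camera_info(c); p=np.array(i["R"])@np.array(X)+np.array(i["t"]); s=p[:2]/p[2]; s=s*(1+i["k1"]*(s@s)); K=np.array(i["camera_matrix"])
    return (K@[s[0],s[1],1])[:2].round()
def ray(u,c,z):
    i=viewer.camera_info(c);K=np.array(i["camera_matrix"])
    s=cv2.undistortPoints(np.array([[u]],float),K,np.array([i["k1"],0,0,0.]))[0,0]
    R=np.array(i["R"]);o=-R.T@np.array(i["t"]);d=R.T@[s[0],s[1],1]
    return o+d*(z-o[2])/d[2]
def save(c,n):
    im=viewer.read_camera(c); cv2.imwrite("pics/"+n+".png",cv2.cvtColor(im,cv2.COLOR_RGB2BGR)); return im
E
python3 - <<'E'
from h import *
a=save("scene","s1");b=save("top","t1")
for n in ["bobbin_red_mid","bobbin_blue_mid","crate","pad_red_mid","pad_blue_mid","tin_mid","guard_hinge","guard_handle","mug_mid","screwdriver"]:
  for c in ["scene","top"]:
    for d in viewer.pinpoint(n,c)[:4]:
      w=world(d["at"],c); print(n,c,round(d["confidence"],2),w.round(),pix(w,c))
print(robot.observe())
E
```

```text
pics
bobbin_red_mid scene 0.78 [591.   8.  55.] [272. 209.]
bobbin_red_mid scene 0.54 [512.  37.  53.] [290. 188.]
bobbin_red_mid top 0.74 [ 473. -208.  151.] [381. 265.]
bobbin_red_mid top 0.66 [512.  41.  51.] [264. 247.]
bobbin_red_mid top 0.55 [586.   9.  54.] [278. 216.]
bobbin_red_mid top 0.42 [442. -39.  52.] [297. 278.]
bobbin_blue_mid scene 0.9 [445. -44.  53.] [268. 163.]
bobbin_blue_mid top 0.51 [589.   4.  54.] [280. 215.]
crate scene 0.76 [504. 219.   0.] [352. 209.]
crate top 0.87 [505. 228.  -2.] [188. 249.]
pad_red_mid scene 0.92 [476. 298.   8.] [382. 205.]
pad_red_mid top 0.84 [472. 302.   8.] [156. 261.]
pad_red_mid top 0.65 [ 472. -205.  153.] [379. 266.]
pad_blue_mid scene 0.6 [531. 149.   8.] [327. 210.]
pad_blue_mid top 0.96 [539. 150.   5.] [220. 236.]
tin_mid scene 0.65 [509. 224.  44.] [356. 203.]
tin_mid top 0.78 [505. 225.  40.] [186. 248.]
guard_hinge scene 0.95 [ 647. -280.  150.] [156. 184.]
guard_hinge top 0.93 [ 644. -280.  149.] [412. 187.]
guard_hinge top 0.31 [712. 237.   3.] [190. 167.]
guard_handle scene 0.78 [ 478. -212.  149.] [204. 139.]
guard
[... 474 characters left out ...]
1.28897401,  0.46748457, -0.01160581,  1.6027101 ,  0.00596897,
        1.07138679, -0.05632773]), 'joint_velocities': array([ 0.00156966,  0.00153318, -0.00042782,  0.00132563, -0.00186885,
       -0.00090276, -0.00072215]), 'joint_torque': array([ 6.83980870e-04, -5.20422542e+01, -1.25168305e-02, -2.44058061e+01,
       -5.66792919e-02,  1.11993717e-02,  3.13932287e-05]), 'tcp_pos': array([207.47336851, 616.00748876, 179.59818361]), 'tcp_rot': array([5.08155653e-01, 3.10020784e+00, 6.97738665e-05]), 'contact_force': array([ 0.40590806, -0.08669101,  1.40024204]), 'wrist_torque': array([-5.27143298e-05,  8.25665475e-03, -1.10562723e-02]), 'grip_force': 0.0, 'grip_width': 1.0026899447114952}
```

```bash
python3 -c "
import cv2,numpy as np
a=cv2.imread('pics/s1.png');b=cv2.imread('pics/t1.png')
cv2.imwrite('pics/both.png',cv2.resize(np.vstack([a,b]),(800,600)) if 0 else np.hstack([cv2.resize(a,(400,300)),cv2.resize(b,(400,300))]))"
```

```text
(no output)
```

View pics/s1.png

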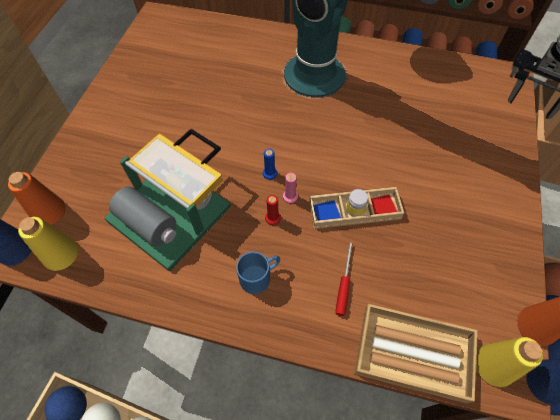

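View pics/t1.png

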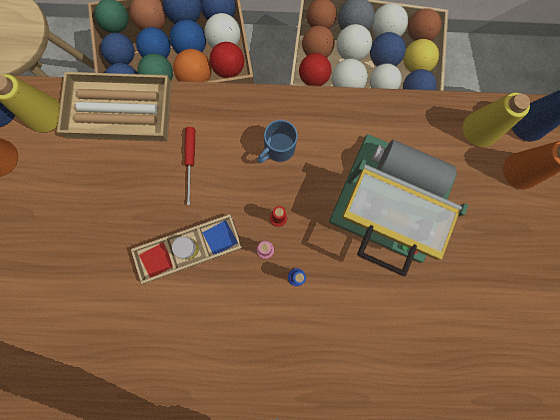

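The scene shows two red-like bobbins: red at (272,209), about world (589,8), and pink at (290,188), about (512,39). The blue bobbin is at (268,163), the crate around (355,208) and the handle at (204,139). Things that could be mistaken for the red bobbin are the pink one at (290,188), the red pad at (382,205) and the screwdriver handle at (343,296). I choose (272,209) and will check it in a close crop.

Run:
```python
from h import *
a=cv2.imread('pics/s1.png');b=cv2.imread('pics/t1.png')
cv2.imwrite('pics/crop.png',np.hstack([cv2.resize(a[140:240,170:300],None,fx=3,fy=3),cv2.resize(b[190:290,240:370],None,fx=3,fy=3)]))
for a in (56.25,146.25,-33.75):
    n=np.radians(a); r=np.pi*np.array([np.cos(n),np.sin(n),0])*0.9999
    for p in [(589,7,60),(589,7,210),(474,300,210),(535,150,70),(443,-41,60),(476,-210,130),(476,-210,200),(562,-314,288)]:
        q=kin.ik(p,r); print(a,p,None if q is None else np.round(q,2))
```

```text
56.25 (589, 7, 60) [-0.44  0.54  0.48  1.87 -0.34  0.81  0.62]
56.25 (589, 7, 210) [-0.54  0.36  0.6   1.76 -0.23  1.09  0.53]
56.25 (474, 300, 210) [-0.87  0.29  0.3   1.81 -0.1   1.06 -0.14]
56.25 (535, 150, 70) [-0.65  0.47  0.41  1.95 -0.26  0.78  0.29]
56.25 (443, -41, 60) [-0.46  0.34  0.56  2.21 -0.29  0.66  0.7 ]
56.25 (476, -210, 130) [-0.32  0.39  0.83  2.01 -0.37  0.9   1.1 ]
56.25 (476, -210, 200) [-0.39  0.29  0.89  1.94 -0.26  1.03  1.01]
56.25 (562, -314, 288) [-0.16  0.47  0.9   1.53 -0.38  1.32  1.17]
146.25 (589, 7, 60) [-0.92  0.99  1.34  1.9  -1.06  1.2  -1.94]
146.25 (589, 7, 210) [-0.97  0.68  1.35  1.78 -0.7   1.27 -2.18]
146.25 (474, 300, 210) [-0.4   0.31 -0.27  1.78  0.09  1.07  2.83]
146.25 (535, 150, 70) [-1.23  0.91  1.34  1.98 -1.01  1.15 -2.2 ]
146.25 (443, -41, 60) [-0.99  0.73  1.35  2.24 -0.92  0.96 -1.81]
146.25 (476, -210, 130) [-0.61  0.69  1.36  2.02 -0.77  1.1  -1.65]
146.25 (476, -210, 200) [-0.67  0.52  1.37  1.95 -0.56  1.14 -1.82]
146.25 (562, -314, 288) [-0.36  0.69  1.35  1.54 -0.68  1.45 -1.72]
-33.75 (589, 7, 60) [-0.92  0.99  1.34  1.9  -1.06  1.2  -1.94]
-33.75 (589, 7, 210) [-0.97  0.68  1.35  1.78 -0.7   1.27 -2.18]
-33.75 (474, 300, 210) [-0.4   0.31 -0.27  1.78  0.09  1.07  2.83]
-33.75 (535, 150, 70) [-1.23  0.91  1.34  1.98 -1.01  1.15 -2.2 ]
-33.75 (443, -41, 60) [-0.99  0.73  1.35  2.24 -0.92  0.96 -1.81]
-33.75 (476, -210, 130) [-0.61  0.69  1.36  2.02 -0.77  1.1  -1.65]
-33.75 (476, -210, 200) [-0.67  0.52  1.37  1.95 -0.56  1.14 -1.82]
-33.75 (562, -314, 288) [-0.36  0.69  1.35  1.54 -0.68  1.45 -1.72]
```

View pics/crop.png

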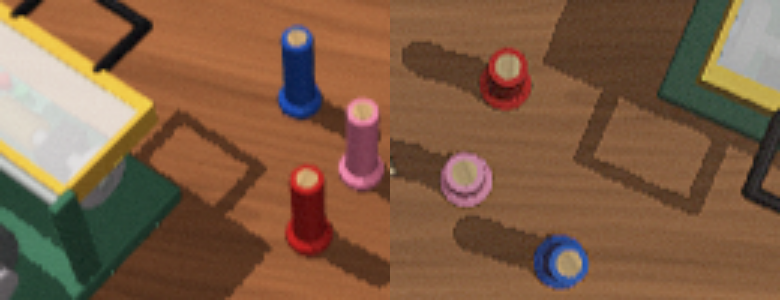

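The crop shows the deep-red bobbin (scene (272,209), centre of the crop) is distinct from the pink one to its right, so the choice stands. Next I pick and place the red bobbin.

```bash
cat >> h.py <<'E'
n_=np.radians(56.25); DOWN=np.pi*0.99999*np.array([np.cos(n_),np.sin(n_),0])
def fz(): return robot.observe()["contact_force"][2]
def st(m):
    o=robot.observe(); print(m,"t",round(o["t"],2),o["tcp_pos"].round(1),"F",o["contact_force"].round(1),"g",round(o["grip_width"],3),round(o["grip_force"],1))
def pick(x,y,zt=53):
    robot.movep([x,y,200],DOWN); robot.servo_line([x,y,zt],feed=120)
    grip(0.2,25); st("gripped")
    robot.servo_line([x,y,195],feed=150); st("lifted")
def place(x,y,zt=59):
    robot.movep([x,y,195],DOWN); robot.servo_line([x,y,zt+5],feed=120); robot.hold(.2)
    f0=fz(); z=zt+5
    while z>zt-3:
        z-=1; robot.servo_line([x,y,z],feed=15)
        if fz()-f0>2.5: break
    st("down")
def release():
    p=robot.observe()["tcp_pos"]; grip(0.62); robot.servo_line([p[0],p[1],200],feed=150); st("released")
E
python3 - <<'E'
from h import *
robot.movep([560,40,220],DOWN); st("via")
pick(588.5,7)
save("scene","s2")
for d in viewer.pinpoint("bobbin_red_mid","scene")[:2]: print(d["confidence"],world(d["at"],"scene").round())
E
```

```text
via t 3.51 [559.9  41.4 219.8] F [ 0.2 -0.1  0.7] g 0.999 0.0
gripped t 6.16 [588.5   7.   53. ] F [1.  0.3 0.2] g 0.317 25.0
lifted t 7.26 [587.8   7.1 194.1] F [ 0.2 -0.5 -1.7] g 0.319 25.0
0.89 [512.  35.  51.]
0.74 [592.   7. 192.]
```

Run:
```python
from h import *
place(474,300); release()
pick(443,-41)
place(535,150); release()
robot.movep([476.5,-120,230],DOWN); st("clear")
save("scene","s3");save("top","t3")
for n in ["bobbin_red_mid","bobbin_blue_mid","tin_mid","guard_hinge","guard_handle"]:
  for c in ["scene","top"]:
    for d in viewer.pinpoint(n,c)[:4]: print(n,c,round(d["confidence"],2),world(d["at"],c).round())
a=cv2.imread('pics/s3.png');b=cv2.imread('pics/t3.png')
cv2.imwrite('pics/c3.png',np.hstack([cv2.resize(a[110:260,100:420],(400,188)),cv2.resize(b[150:300,110:430],(400,188))]))
```

```text
down t 11.5 [474.3 300.1  58.9] F [-1.2 -0.7  5. ] g 0.317 25.0
released t 13.18 [473.7 299.8 199.1] F [-0.1  0.2 -0.1] g 0.618 0.0
gripped t 16.38 [443.3 -40.9  53.2] F [ 0.4 -0.   0.9] g 0.315 25.0
lifted t 17.48 [442.2 -41.  194.2] F [-0.6  0.3 -1.4] g 0.317 25.0
down t 21.03 [535.3 150.1  59.2] F [-0.1 -0.6  1.5] g 0.318 25.0
released t 22.71 [534.6 149.9 199.2] F [-0.3 -0.  -0.4] g 0.623 0.0
clear t 23.78 [ 477.  -118.6  229.7] F [0.5 0.2 0.6] g 0.62 0.0
bobbin_red_mid scene 0.72 [514.  34.  53.]
bobbin_red_mid scene 0.57 [476. 300.  58.]
bobbin_red_mid top 0.66 [512.  39.  54.]
bobbin_red_mid top 0.55 [474. 298.  62.]
bobbin_blue_mid scene 0.88 [540. 149.  59.]
bobbin_blue_mid scene 0.47 [533. 150.   9.]
bobbin_blue_mid top 0.81 [533. 153.  59.]
bobbin_blue_mid top 0.46 [ 646. -278.  149.]
tin_mid scene 0.83 [506. 227.  43.]
tin_mid top 0.83 [502. 222.  40.]
tin_mid top 0.41 [773.  10.  48.]
guard_hinge scene 0.61 [ 645. -279.  150.]
guard_hinge top 0.63 [ 644. -279.  152.]
guard_handle scene 0.76 [ 479. -208.  147.]
```

View pics/c3.png

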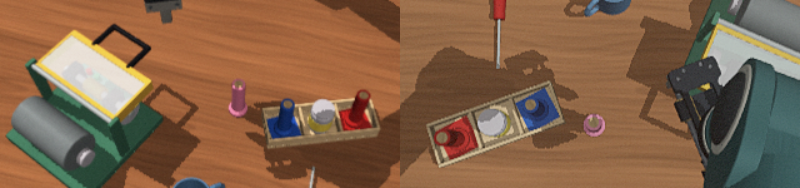

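Both bobbins stand upright in the cells of their own colour (scene crop (285,118) blue, (360,108) red), with the tin untouched between them. The hinge axis lies at a yaw of −22.8°, so I'll re-orient for the handle and grasp it.

```bash
cat >> h.py <<'E'
H=np.array([645,-279.5,150]); YAW=np.radians(-22.8); UX=np.array([np.cos(YAW),np.sin(YAW),0])
a_=(YAW+np.pi/2)/2; GD=np.pi*0.99999*np.array([np.cos(a_),np.sin(a_),0])
def arc(q,r=180,H=H): return H-UX*r*np.cos(q)+np.array([0,0,r*np.sin(q)-19])
E
python3 - <<'E'
from h import *
p=arc(0); print(p,[kin.ik(arc(q),GD) is not None for q in (0,.5,1.05)])
robot.movep(p+[0,0,80],GD); grip(0.5); st("above")
robot.servo_line(p,feed=80); st("at"); save("scene","s4")
grip(0.0,25); st("gripped"); robot.hold(.2); st("g")
a=cv2.imread('pics/s4.png'); cv2.imwrite('pics/c4.png',cv2.resize(a[90:230,110:290],None,fx=3,fy=3))
E
```

```text
[ 479.06463271 -209.74719444  131.        ] [True, True, True]
above t 25.27 [ 479.4 -209.   211.2] F [0.1 0.3 0.3] g 0.501 0.0
at t 26.43 [ 479.4 -210.   131.4] F [-0.8  0.3  0.4] g 0.503 0.0
gripped t 27.25 [ 479.  -209.8  131. ] F [ 0.1  0.1 -0.1] g 0.007 0.0
g t 27.45 [ 479.1 -209.8  131. ] F [-0.7  0.1  0.8] g 0.004 0.0
```

View pics/c4.png

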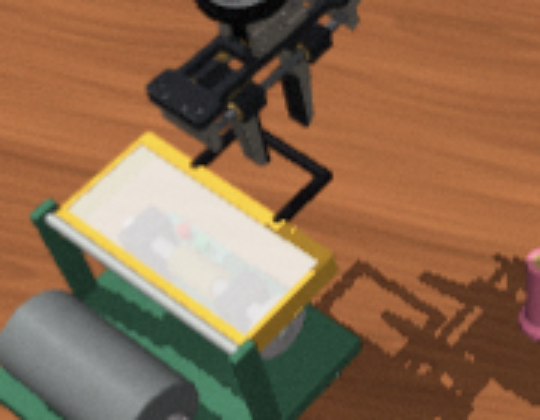

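Run:
```python
from h import *
y=np.array([-UX[1],UX[0],0]); c=H-180*UX
for n,X in dict(tcp=c-[0,0,19],mid=c,e1=c+50*y,e2=c-50*y,hinge=H,corner=H-120*UX+y*0).items(): print(n,(pix(X,"scene")-[110,90])*3)
a=save("scene","s5"); 
for d in viewer.pinpoint("guard_handle","scene")+viewer.pinpoint("guard_hinge","scene"): print(d["confidence"],world(d["at"],"scene").round())
m=viewer.silhouettes("guard_handle","scene"); print([(d["confidence"],d["mask"].sum()) for d in m])
v=cv2.resize(a[90:230,110:290][:,:,::-1],None,fx=3,fy=3); cv2.imwrite('pics/c5.png',v)
```

```text
tcp [288. 162.]
mid [285. 147.]
e1 [327. 174.]
e2 [243. 123.]
hinge [141. 282.]
corner [237. 189.]
0.93 [ 481. -208.  150.]
0.66 [ 642. -278.  150.]
[(0.85, np.int64(3789))]
```

View pics/c5.png

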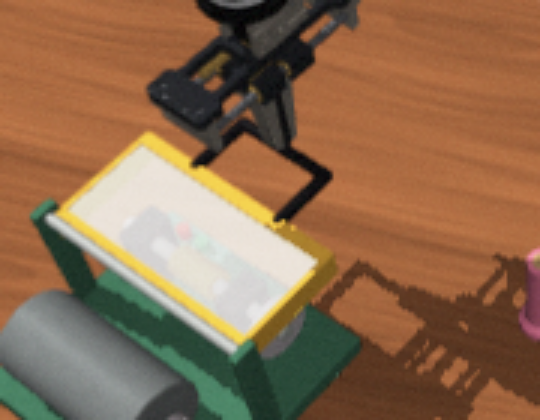

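Run:
```python
from h import *
def cr(f,X,k=5,w=40):
    a=cv2.imread(f'pics/{f}.png'); u,v=pix(X,"scene").astype(int); c=cv2.resize(a[v-w:v+w,u-w:u+w],None,fx=k,fy=k,interpolation=cv2.INTER_NEAREST)
    for z,col in ((0,(0,255,0)),(19,(255,0,255)),(88,(255,255,0))):
        p=(pix(np.array(X)+[0,0,z],"scene")-[u-w,v-w])*k+k//2; cv2.circle(c,tuple(int(i) for i in p),4,col,-1)
    return c
cv2.imwrite('pics/c6.png',np.hstack([cr('s2',[587.8,7.1,194.1],k=4,w=33),cr('s5',[479,-209.8,131],k=4,w=33),cr('s4',[479,-209.8,131],k=4,w=33)]))
```

```text
(no output)
```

View pics/c6.png

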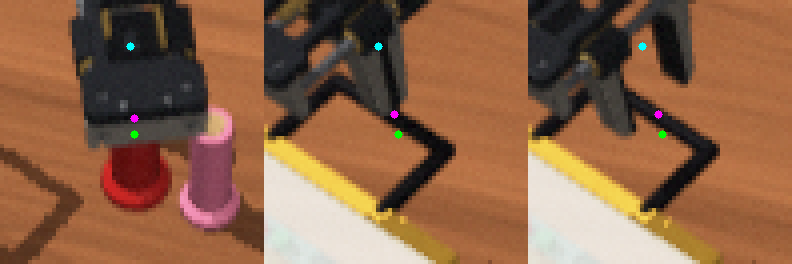

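Panel 1 (green dot (134,134)) shows the TCP projecting near the fingertip. In panels 2 and 3 the tips end near bar height, well above the projected TCP at (398,134) and (662,134), so the fingers closed above the bar. I'll open, go lower and retry.

Run:
```python
from h import *
p=arc(0)
robot.servo_line(p+[0,0,40],feed=120); grip(0.5); 
z=40
while z>-22:
    z-=10; robot.servo_line(p+[0,0,z],feed=80)
    if abs(fz())>6: break
st("low"); save("scene","s7")
grip(0.0,25); st("gripped"); save("scene","s8")
def c(f): return cv2.resize(cv2.imread(f'pics/{f}.png')[90:220,140:270],None,fx=3,fy=3)
cv2.imwrite('pics/c7.png',np.hstack([c('s7'),c('s8')]))
```

```text
low t 30.86 [ 478.6 -209.7  100.5] F [-0.3 -0.2  0.4] g 0.5 0.0
gripped t 31.53 [ 477.9 -209.2  100.7] F [-4.1  1.6  0.8] g 0.119 25.0
```

View pics/c7.png

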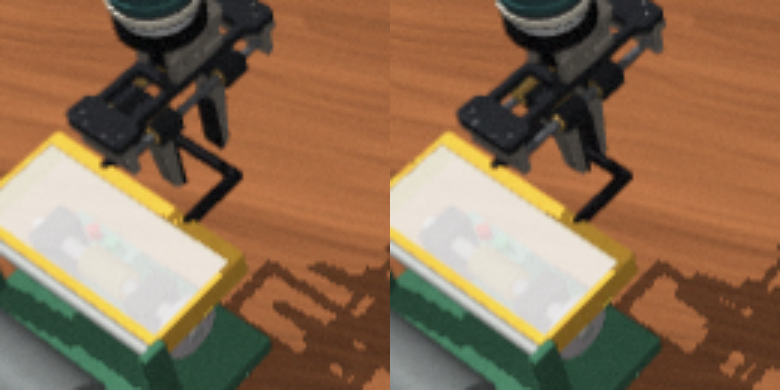

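Now the bar is pinched (opening 0.119, about 11 mm), and the right panel shows it between the fingers at (200,155). I'll lift along the arc, using displacements from here.

Run:
```python
from h import *
p0=robot.observe()["tcp_pos"]; 
c=arc(0)-arc(0)+p0
for q in np.radians([5,10,16,22,28,34,40,46,52,57,60]):
    robot.servo_line(p0+arc(q)-arc(0),feed=55)
    o=robot.observe()
    if o["grip_width"]<.08 or np.linalg.norm(o["contact_force"])>25: print("stop",q); break
    if round(np.degrees(q)) in (5,28): st(round(np.degrees(q)))
robot.hold(.3); st("up"); print(p0)
save("scene","s9"); save("top","t9")
for cam in ("scene","top"):
  for n in ("guard_handle","guard_hinge"):
    for d in viewer.pinpoint(n,cam)[:2]:
        w=world(d["at"],cam); v=w-H; print(n,cam,round(d["confidence"],2),w.round(),np.degrees(np.arctan2(v[2],-v@UX)).round(1))
cv2.imwrite('pics/c9.png',cv2.resize(cv2.imread('pics/s9.png')[50:270,90:420],None,fx=2,fy=2))
```

```text
5 t 32.02 [ 478.6 -209.5  116.6] F [-2.7 -0.7 -2.3] g 0.122 25.0
28 t 33.92 [ 496.2 -216.8  186. ] F [-9.2  4.3  0.7] g 0.121 25.0
up t 36.95 [ 561.3 -243.8  260.3] F [-8.9  7.1 13.8] g 0.119 25.0
[ 477.92836668 -209.21988204  100.69728172]
guard_handle scene 0.9 [ 562. -244.  306.] 60.0
guard_handle scene 0.47 [ 644. -279.  149.] -55.0
guard_hinge scene 0.72 [779.   8.  46.] -96.5
guard_hinge scene 0.57 [ 646. -280.  151.] 154.6
guard_handle top 0.61 [ 557. -240.  306.] 58.4
guard_hinge top 0.55 [ 647. -277.  148.] -113.6
```

View pics/c9.png

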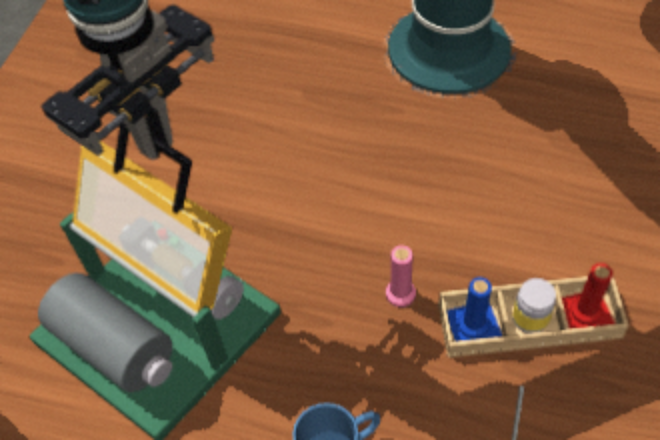

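The guard is open with the handle held at about 60° (both cameras give 58–60°), and both bobbins stand in their own cells at (478,308) and (597,290) in the crop. I'll ease the small radial strain, recheck and hand in.

Run:
```python
from h import *
p0=np.array([477.93,-209.22,100.70]); q=np.radians(60)
rad=-UX*np.cos(q)+np.array([0,0,np.sin(q)])
robot.servo_line(p0+arc(q)-arc(0)+3*rad,feed=20); robot.hold(.5); st("relaxed")
save("scene","s10")
for d in viewer.pinpoint("guard_handle","scene")[:1]:
    w=world(d["at"],"scene"); v=w-H; A=np.degrees(np.arctan2(v[2],-v@UX)); print(d["confidence"],w.round(),A.round(1))
o=robot.observe()
if abs(A-60)<2.5 and .09<o["grip_width"]<.16: print(robot.job_done())
```

```text
relaxed t 38.05 [ 559.6 -243.2  259.5] F [-3.4  5.1  3.3] g 0.122 25.0
0.94 [ 560. -244.  300.] 58.5
the job is handed in; nothing more can be done
None
```

I handed the job in at about 38 s: the red and blue bobbins stand upright in the cells of their own colour, and the arm is still holding the guard open, last measured at about 58.5° from closed.

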